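Set the jiko's draught for lighting

ROBOT

A 7-joint arm with a two-finger parallel gripper is mounted at the origin on the work surface. World frame = base frame: x ahead of the robot, y to its left, z up, the work surface at z = 0. Lengths are in m, angles in rad, forces in N, time in s.
With the tool pointing down it reaches from about 0.4 to 0.85 m from the base axis. Payload 4.5 kg.
Tool frame: the origin (TCP) lies midway between the tips of the shut fingers; the grasp point (between the pads) lies 19 mm behind it; z points along the fingers, y is the line along which they close (so a half turn about z gives the same grasp; the last joint's range is limited). The gripper opens to 85 mm and grips with 20 to 120 N. Pads are 22 mm wide; open, the fingers measure 114 mm over their backs; the gripper's body (76 mm by 85 mm) begins 54 mm behind the grasp point. The pads swing forward as they close: fully open they stand 13 mm farther back than shut.
Start: joints at [-1.188, 0.689, -0.195, 1.565, 0.157, 0.902, -0.215], TCP at [0.214, 0.587, 0.231] pointing down, gripper open.
Joint ranges: [-3.01, 3.01], [-0.46, 2.08], [-1.47, 1.51], [0.13, 2.56], [-1, 4.14], [0.04, 2.09], [-2.66, 2.66]. Speed limits (rad/s): [2.57, 2.57, 3.14, 3.14, 3.14, 3.14, 3.14].

INTERFACE

Orientations are given as a unit quaternion [x, y, z, w].
In Python, from rig import robot gives the robot as it stands. The module is installed in compiled form; this text tells all that it offers.
- The arm moves only by the shell command python3 -m inch 'ROWS' [FORCE]. ROWS is a JSON list of rows, 1 to 5 of them, each of 5 numbers: the finger opening in m, then dx, dy, dz in m, then a turn about the tool's z in rad; each row is the pose to reach, as a shift and turn from the pose commanded when the command began, along the tool's axes at that moment; what a row does not reach only later rows make up. A row lasts 1/10 s, in which the tool goes at most 0.05 m and 0.15 rad, less where a joint would pass 70% of its speed; a pose out of reach is approached as far as the arm can. The fingers move at their own pace and stop on an object; FORCE is the grip in N (left out, the last holds). Time passes only in rows, so rows that do not move let the fingers close. It prints the time, the measured TCP pose, the force, the opening and the grip force at its end.
- robot.read_state(): the state, without advancing time (a new reading comes with each control period).
- robot.capture(name): name is "side" or "top" or "wrist"; returns the picture (480x640x3 uint8, red, green, blue); there is no depth.
- robot.get_calibration(name): a dict with "fx", "fy", "cx", "cy" (pixels), "R" (3x3) and "t" (3): a world point X has camera coordinates R X + t. Camera axes: x right, y down, z forward; pixel columns grow to the right and rows downward; lengths in m; the calibration is good to about 2 mm. A picture is of the moment at which its call begins: read the wrist's pose just before it. get_calibration takes no time and is no camera call; for the wrist camera it gives the pose at the moment of the call.
- robot.close_job(): hands the job in; it is judged then, once.
The state is a dict: "time_s": time; "joints": joint angles; "qvel": joint speeds; "effort": joint torques, N m; "eef_pos": TCP position; "orientation": TCP orientation; "force": force on the tool from outside, world axes, zero at the start; "wrist_torque": the same for the moment, N m; "grip_width": finger opening in m; "gripper_force": force on a finger pad.
Only numpy, scipy, OpenCV 4.12 (cv2) and the standard library are available. Lean on these libraries where they do the work, as an engineer would, in place of code of your own. Each camera call takes 0.05 s, during which the arm holds its last target. There are 200 camera calls.

TASK

Set the jiko's draught for lighting: lift the wooden-handled damper plate out of the brick and slide it edgewise, all the way down, into the slot on top of the grey air box, and let go of it. Then press the red spring plunger on the air box down halfway (18 mm), so that its pointer is level with the green band on the gauge post, hold it there for at least two seconds, and finish with the robot still holding it down at the green band, as it springs back if released. Do not push the pot lid, the plastic tub or the tongs out of place.

Things in the scene. Friction and masses are not known exactly. Their poses are not given: they have to be found in the camera images.
- jiko: Fixed charcoal stove with a grey steel air box. Origin: on the slab under the air box's centre; z up. Air box 120 (x) x 280 (y) x 120 mm high; on its top the slot at y = -70, plunger at y = +50, gauge post at y = +115. Dark round stove, radius 118, 320 mm tall, at (x, y) = (20, 300), with a grill grate leaning on its +x side and the ash drawer on -x.
- slot (a point): Centre of the slot's mouth in the top face of the air box, 120 mm above the slab; axes as jiko. The slot is 88 mm long (y), 11 mm wide (x) and 60 mm deep, with a 4 mm chamfer round the mouth.
- plunger_top (a point): Centre of the flat top of the plunger's red cap (44 mm across, 12 mm thick), 170 mm above the slab when up; it moves straight down with the plunger. A red pointer, 3 mm thick, its upper face level with the cap's top, reaches from the cap towards the gauge post (+y of the jiko).
- green_band (a point): Centre of the green band, 9 mm high and 14 mm across, on the white gauge post (radius 5 mm, from the air box top to 185 mm above the slab); band 146 to 155 mm above the slab.
- plunger (a joint): Plunger travel in m: 0 when up, growing as it is pressed straight down, stop at 0.036. A spring returns it: 4 N to start plus 0.45 N per mm, so about 12 N at 0.018 and 20 N at the stop. At 0.018 the pointer is at the middle of the green band; its mid-height is within the band from 0.0135 to 0.0225.
- plate: Loose damper plate, 0.2 to 0.4 kg, upright in the brick. Origin: middle of the blade's lower edge; z up. Steel blade 6 thick (x), 80 wide (y), 85 mm high; on it a wooden grip 22 thick (x), 60 long (y), 30 mm high (z 85 to 115). Both faces alike: either way round fits. Lower edge 25 mm above the slab at the start, 60 mm when fully home in the slot (25 mm of blade then shows).
- stand: Fixed brick, 70 (x) x 130 (y) x 60 mm high, with a groove in its top along y: 88 mm long, 9 mm wide, 35 mm deep, in which the damper plate stands. Origin: centre of its underside.
- pot_lid: Bystander: round aluminium pot lid lying on the slab, 170 mm across, 48 mm high with its knob. Origin: centre of its underside. It should stay where it is (within 30 mm).
- tub: Bystander: empty clear plastic tub with its blue snap lid on and white clips, 128 (x) x 168 (y) x 78 mm. Origin: centre of its underside. It should stay where it is (within 30 mm).
- tongs: Bystander: steel spring tongs lying on the slab, 240 mm long (y), 50 mm wide, 14 mm high. Origin: middle of their underside. They should stay where they are (within 30 mm).
Not all that is in view belongs to the job. Leave any purple look-alike of the plate alone.

How it is judged:
On the way, in this order (a step that is already met when the one before it is completed fails the run):
1. the damper plate is fully down in the air box slot and let go (horizontal distance between plate and slot below 0.012 m and z of plate in the frame of slot below -0.054 m and angle between plate's own z axis and vertical below 0.12 rad and angle between the y axis of plate and the y axis of jiko, either way round below 0.15 rad and contact force between the fingers and plate below 0.2 N), for 0.2 s.
2. the fingers hold the plunger pressed at the green band, with the plate still in its slot (value of joint plunger between 0.0135 and 0.0225 m and contact force between the fingers and plunger above 5 N and horizontal distance between plate and slot below 0.012 m and z of plate in the frame of slot below -0.054 m and angle between plate's own z axis and vertical below 0.12 rad and angle between the y axis of plate and the y axis of jiko, either way round below 0.15 rad), for 1.5 s.
At the end, for the whole second after the job is handed in: Fingers hold the plunger (over 5 N) at 13.5 to 22.5 mm travel through the last second; the plate, let go, is within 6 mm of the slot bottom, 12 mm of its centre, upright within 0.12 rad, in line within 0.15 rad; pot lid, tub and tongs within 30 mm of their starts (all of step 2 and contact force between the fingers and plate below 0.2 N and distance of each of pot_lid, tub, tongs from where it was at the start of the episode below 0.03 m); the arm keeps its last pose, push and grip.
It fails at once if the pot lid is pushed out of place (distance of pot_lid from where it was at the start of the episode above 0.03 m).
It fails at once if the tub is pushed out of place (distance of tub from where it was at the start of the episode above 0.03 m).
It fails at once if the tongs is pushed out of place (distance of tongs from where it was at the start of the episode above 0.03 m).
It also fails if it takes over 56 s, if anything falls off the work surface, if the arm or the gripper's body presses on something with over 40 N, if the wrist force passes 120 N, or if a joint passes its speed limit or range.

## Working session

There is one attempt and no reset: what is moved stays moved. The work goes in short steps, Python scripts to look and compute and a shell command to move; the robot and the scene stay as the last step left them, time stands still between calls to the robot, and variables do not carry over. Pictures are saved under pics/ and viewed, at most 10 in all, crops included, and the job is handed in when it is done.

```bash
mkdir -p pics; python3 - <<'E'
from rig import robot
import cv2
for n in("side","top"):
    c=robot.get_calibration(n); print(n,{k:(v.round(4).tolist() if hasattr(v,'round') and hasattr(v,'tolist') else v) for k,v in c.items()})
    cv2.imwrite(f"pics/{n}0.png",robot.capture(n)[:,:,::-1])
s=robot.read_state();print(s)
E
```

```text
side {'fx': 455.9847878265076, 'fy': 455.9847878265076, 'cx': 320.4474614871387, 'cy': 232.9379621374658, 'R': [[-0.9159, -0.4014, 0.007], [-0.3144, 0.7064, -0.6342], [0.2496, -0.5831, -0.7731]], 't': [0.5013, 0.3324, 0.9006]}
top {'fx': 458.47953825795594, 'fy': 458.47953825795594, 'cx': 316.2201713203556, 'cy': 238.61894084451683, 'R': [[-0.0131, -0.9993, 0.0361], [-0.9956, 0.0097, -0.0937], [0.0933, -0.0372, -0.9949]], 't': [-0.1073, 0.5725, 0.9514]}
{'time_s': 0.1, 'joints': array([-1.18818178,  0.68995201, -0.19457237,  1.56623374,  0.15729175,
        0.90251286, -0.21505779]), 'qvel': array([-4.61751635e-04, -2.93709010e-03,  7.67841186e-05, -2.30709158e-03,
        1.28985181e-03, -2.14982317e-03, -4.08105834e-04]), 'effort': array([-4.06484891e-03, -5.40594935e+01, -1.27197806e+00, -1.58985507e+01,
        9.28027206e-03,  4.32566536e-03,  2.54967989e-05]), 'eef_pos': array([0.21342661, 0.58680224, 0.23053487]), 'orientation': array([ 1.73449032e-01,  9.84842475e-01, -8.49481219e-04, -1.08143599e-04]), 'force': array([-0.76022216,  0.34844865,  0.29515372]), 'wrist_torque': array([-0.02350742, -0.02389205, -0.0045445 ]), 'gripper_force': 0.0, 'grip_width': 0.08512313475687186}
```

View pics/top0.png

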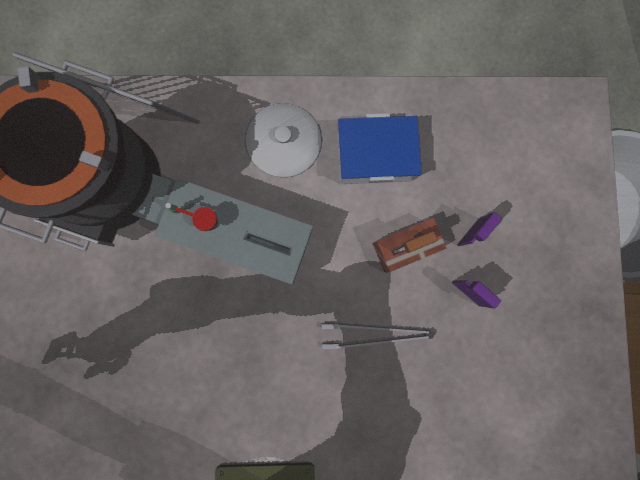

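View pics/side0.png

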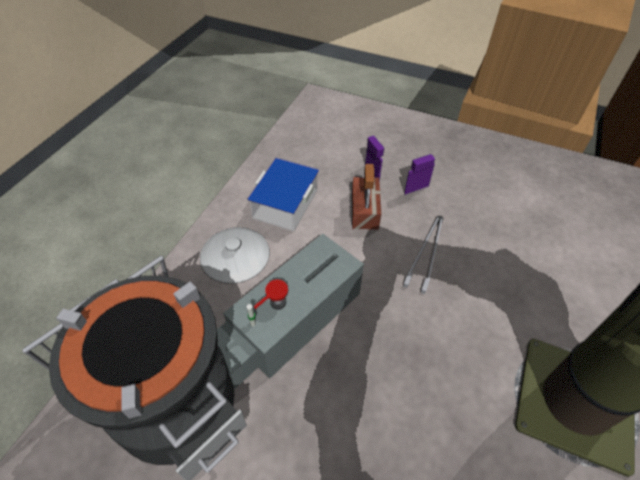

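The top view shows the air box (slot near 268,243; plunger 205,219), the brick with the plate (412,245), two purple decoys at (480,229) and (478,292), tongs at (378,336), lid at (283,138) and tub at (380,147). I'll enlarge to get the pixels.

```bash
python3 - <<'E'
import cv2,numpy as np
t=cv2.imread("pics/top0.png");s=cv2.imread("pics/side0.png")
def cr(im,x,y,w,h,k):
    c=cv2.resize(im[y:y+h,x:x+w],None,fx=k,fy=k,interpolation=cv2.INTER_CUBIC)
    for i in range(0,w,20): cv2.putText(c,str(x+i),(i*k,8),0,.35,(255,255,255),1); cv2.line(c,(i*k,10),(i*k,16),(255,255,255),1)
    for j in range(0,h,20): cv2.putText(c,str(y+j),(0,j*k+4),0,.35,(255,255,255),1)
    return c
cv2.imwrite("pics/a.png",cr(t,150,165,180,130,4))
cv2.imwrite("pics/b.png",np.hstack([cr(t,365,205,100,75,4),cr(s,340,155,50,75,8)[:, :400]]) if 0 else np.hstack([cr(t,365,205,90,75,5)[:375],cr(s,335,155,70,75,5)]))
E
```

```text
(no output)
```

View pics/a.png

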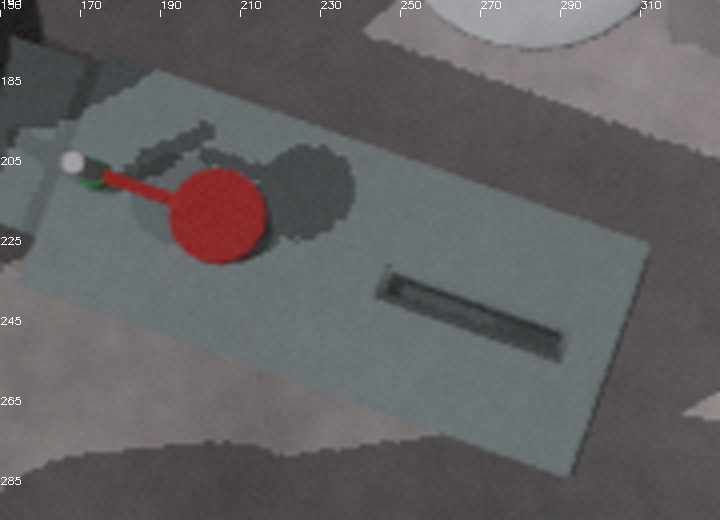

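View pics/b.png

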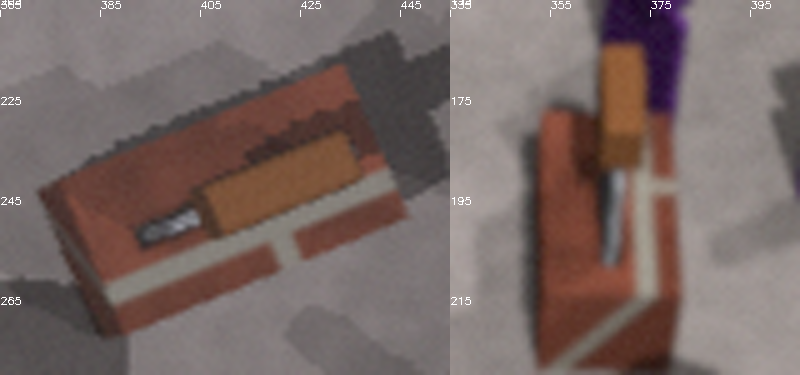

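The crops give, in original pixels: slot centre (267.8,243.8), cap (204.5,219), box corners (312.5,225.8) and (292.5,284); grip top corners near (406,242), (434,231), (437,240), (409,251).

```bash
cat > h.py <<'E'
from rig import robot
import numpy as np
from scipy.optimize import least_squares
from scipy.spatial.transform import Rotation as Ro
def proj(c,X):
    p=np.atleast_2d(X)@np.array(c["R"]).T+c["t"]; return np.c_[c["fx"]*p[:,0]/p[:,2]+c["cx"],c["fy"]*p[:,1]/p[:,2]+c["cy"]]
def place(q,P):
    c,s=np.cos(q[2]),np.sin(q[2]); P=np.atleast_2d(P).astype(float); return np.c_[q[0]+c*P[:,0]-s*P[:,1],q[1]+s*P[:,0]+c*P[:,1],P[:,2]]
def fit(obs,x0):
    f=lambda q:np.concatenate([(proj(c,place(q,P))-uv).ravel()*w for c,P,uv,w in obs])
    r=least_squares(f,x0,loss="soft_l1"); print(r.x.round(4),"res",f(r.x).round(1)); return r.x
E
cat > m.py <<'E'
from h import *
T=robot.get_calibration("top");S=robot.get_calibration("side")
a=lambda u:np.array([150,165])+np.array(u)/4
b=lambda u:np.array([365,205])+np.array(u)/5
s=lambda u:np.array([335-90,155])+np.array(u)/5
m=1e-3
Pj=np.array([[60,-140,120],[-60,-140,120],[0,-70,120],[0,50,170]])*m
uj=a([[650,243],[570,476],[471,315],[218,216]])
Ps=np.array([[60,-140,120],[-60,-140,120],[0,50,170]])*m
us=np.array([[322,236],[363,265],[277,290]])
g=np.array([[-11,30],[11,30],[11,-30],[-11,-30]])*m; g=np.c_[g,np.full(4,.14)]
print("T only");fit([(T,Pj,uj,1)],[.5,.15,-.3])
j=fit([(T,Pj,uj,1),(S,Ps,us,.3)],[.5,.15,-.3])
ut=b([[219,230],[207,187],[345,132],[362,177]])
u2=s([[641,140],[601,140],[601,45],[643,45]])
fit([(T,g,ut,1)],[.5,-.3,.3]);p=fit([(T,g,ut,1),(S,g,u2,.5)],[.5,-.3,.3])
st=robot.read_state();R=Ro.from_quat(st["orientation"])
print("slot",place(j,[[0,-.07,.12],[0,.05,.17],[0,.115,.185]]).round(4)); print(R.as_matrix().round(3))
E
python3 m.py
```

```text
T only
[ 0.5787  0.0481 -0.3441] res [ 0.2 -0.  -0.2  0.4  0.5 -0.7 -0.5  0.2]
[ 0.5787  0.0484 -0.344 ] res [ 0.1 -0.  -0.3  0.4  0.4 -0.7 -0.6  0.2  0.2 -1.2  0.4 -0.8  0.1 -0.5]
[ 0.5538 -0.3109  0.3451] res [ 0.4  1.1 -1.4 -1.1 -0.1 -0.9  0.7  0.8]
[ 0.5536 -0.3104  0.3448] res [ 0.1  1.2 -1.7 -1.  -0.4 -0.8  0.5  0.9  0.5 -1.3 -0.1 -1.6 -0.  -0.5
  0.2 -0.3]
slot [[ 0.5551 -0.0175  0.12  ]
 [ 0.5955  0.0954  0.17  ]
 [ 0.6175  0.1566  0.185 ]]
[[-0.94   0.342 -0.001]
 [ 0.342  0.94  -0.002]
 [-0.    -0.002 -1.   ]]
```

```bash
cat > go.py <<'E'
import sys
from h import *
def rel(x,y,z,ang):  # ang: world angle (rad) of tool y
    s=robot.read_state();R=Ro.from_quat(s["orientation"]).as_matrix()
    d=R.T@(np.array([x,y,z])-s["eef_pos"]); a=np.arctan2(R[1,1],R[0,1])
    t=(a-ang+np.pi/2)%np.pi-np.pi/2
    print("d",d.round(4),"turn",round(t,4),"tilt",np.degrees(np.arccos(-R[2,2])).round(2),"w",round(s["grip_width"],4),"F",s["force"].round(1),"j",s["joints"].round(2),"t",s["time_s"])
if __name__=="__main__": rel(*map(float,sys.argv[1:]))
E
P='[[0.085,-0.032,-0.038,-0.006,0],[0.085,-0.064,-0.076,-0.012,0],[0.085,-0.096,-0.114,-0.018,0],[0.085,-0.128,-0.152,-0.024,0],[0.085,-0.16,-0.19,-0.03,0]]'
true
python3 -m inch '[[0.085,-0.032,-0.037,-0.006,0],[0.085,-0.063,-0.073,-0.012,0],[0.085,-0.095,-0.11,-0.018,0],[0.085,-0.126,-0.146,-0.024,0],[0.085,-0.158,-0.183,-0.03,0]]' 40
python3 go.py .5536 -.3104 .26 .345
```

```text
time_s: 0.6
eef_pos: [0.2998, 0.3594, 0.2613]
orientation: [0.173, 0.985, -0.0, -0.0]
force: [0.7, 0.2, -0.4]
grip_width: 0.0853
gripper_force: 0.0
d [-0.4672 -0.543   0.0015] turn 0.8774 tilt 0.02 w 0.0853 F [ 0.7  0.2 -0.4] j [-0.82  0.45 -0.23  1.98  0.15  0.73  0.08] t 0.6
```

```bash
python3 -m inch '[[0.085,-0.032,-0.037,0,0],[0.085,-0.063,-0.073,0,0],[0.085,-0.095,-0.11,0,0],[0.085,-0.126,-0.146,0,0],[0.085,-0.156,-0.181,0,0]]'
python3 -m inch '[[0.085,-0.032,-0.037,0,0.14],[0.085,-0.063,-0.073,0,0.28],[0.085,-0.095,-0.11,0,0.42],[0.085,-0.126,-0.146,0,0.56],[0.085,-0.156,-0.181,0,0.7]]'
python3 go.py .5536 -.3104 .26 .345
```

```text
time_s: 1.1
eef_pos: [0.3845, 0.1359, 0.2613]
orientation: [0.174, 0.985, -0.0, -0.0]
force: [0.8, -1.2, -0.6]
grip_width: 0.0853
gripper_force: 0.0
time_s: 1.6
eef_pos: [0.4692, -0.0876, 0.2612]
orientation: [0.503, 0.864, 0.0, -0.0]
force: [0.6, 1.1, -1.0]
grip_width: 0.0854
gripper_force: 0.0
d [-0.2355 -0.0365  0.0012] turn 0.1708 tilt 0.01 w 0.0854 F [ 0.6  1.1 -1. ] j [ 0.11  0.45 -0.03  1.96  0.02  0.72  0.58] t 1.6
```

```bash
python3 -m inch '[[0.085,-0.048,-0.007,0,0.05],[0.085,-0.096,-0.015,0,0.1],[0.085,-0.144,-0.022,0,0.17],[0.085,-0.192,-0.03,0,0.17],[0.085,-0.235,-0.0365,0,0.17]]'
python3 -m inch '[[0.085,0,0,0.0,0],[0.085,0,0,0,0]]'
python3 go.py .5536 -.3104 .26 .345
python3 - <<'E'
from h import *
import cv2
W=robot.get_calibration("wrist"); im=robot.capture("wrist")[:,:,::-1].copy()
cv2.imwrite("pics/w1raw.png",im)
q=[.5536,-.3104,.3448]; m=1e-3
for P in ([[-11,30,140],[11,30,140],[11,-30,140],[-11,-30,140]],[[-35,65,60],[35,65,60],[35,-65,60],[-35,-65,60]]):
    cv2.polylines(im,[proj(W,place(q,np.array(P)*m)).round().astype(int)],True,(0,255,0),1)
cv2.imwrite("pics/w1.png",im)
E
```

```text
time_s: 2.1
eef_pos: [0.5546, -0.3098, 0.2608]
orientation: [0.573, 0.82, -0.0, -0.0]
force: [1.1, -0.6, -0.0]
grip_width: 0.0851
gripper_force: 0.0
time_s: 2.3
eef_pos: [0.554, -0.3078, 0.2603]
orientation: [0.573, 0.819, -0.0, -0.001]
force: [0.3, 0.4, 0.4]
grip_width: 0.085
gripper_force: 0.0
d [-0.0023 -0.0012  0.0003] turn 0.0052 tilt 0.1 w 0.085 F [0.3 0.4 0.4] j [ 0.42  0.67  0.02  1.51 -0.02  0.97  0.8 ] t 2.3
```

View pics/w1.png

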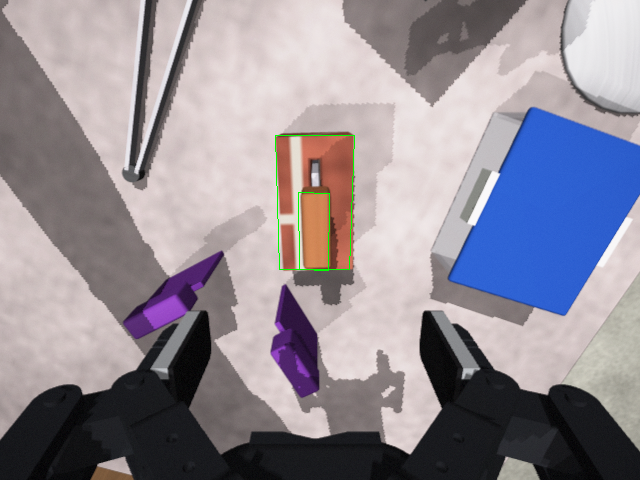

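The overlay matches the grip (columns 299-330, rows 193-269) and the brick outline to a pixel or two, so the fitted plate pose is good. Descending now.

```bash
python3 -m inch '[[0.085,-0.002,-0.001,0.04,0.005],[0.085,-0.002,-0.001,0.08,0.005],[0.085,-0.002,-0.001,0.12,0.005],[0.085,-0.002,-0.001,0.154,0.005],[0.085,-0.002,-0.001,0.154,0.005]]'
python3 go.py .5536 -.3104 .106 .345
python3 -m inch '[[0.0,0,0,0,0],[0,0,0,0,0],[0,0,0,0,0],[0,0,0,0,0],[0,0,0,0,0]]' 50
python3 go.py .5536 -.3104 .106 .345
```

```text
time_s: 2.85
eef_pos: [0.551, -0.3051, 0.103]
orientation: [0.573, 0.819, -0.0, -0.006]
force: [-1.3, 0.1, 0.8]
grip_width: 0.0848
gripper_force: 0.0
d [-0.0058  0.0006 -0.0031] turn 0.005 tilt 0.64 w 0.0848 F [-1.3  0.1  0.8] j [ 0.43  0.86  0.01  1.65 -0.01  0.65  0.79] t 2.85
time_s: 3.35
eef_pos: [0.5552, -0.31, 0.1089]
orientation: [0.574, 0.819, 0.0, 0.001]
force: [-1.7, 0.5, 7.5]
grip_width: 0.0212
gripper_force: 49.6
d [ 0.0002 -0.0017  0.0028] turn 0.002 tilt 0.16 w 0.0212 F [-1.7  0.5  7.5] j [ 0.43  0.85  0.01  1.64 -0.01  0.65  0.8 ] t 3.35
```

```bash
python3 -m inch '[[0,0,0,-0.015,0],[0,0,0,-0.03,0],[0,0,0,-0.06,0],[0,0,0,-0.1,0],[0,0,0,-0.15,0]]'
python3 -m inch '[[0,0,0,0,0],[0,0,0,0,0],[0,0,0,0,0]]'
python3 go.py .5551 -.0175 .26 -.344
```

```text
time_s: 3.85
eef_pos: [0.5527, -0.309, 0.2582]
orientation: [0.574, 0.819, -0.0, -0.002]
force: [1.1, -0.0, -2.6]
grip_width: 0.0213
gripper_force: 48.8
time_s: 4.15
eef_pos: [0.5531, -0.3089, 0.2563]
orientation: [0.574, 0.819, -0.0, -0.002]
force: [-0.4, 0.4, -2.3]
grip_width: 0.0213
gripper_force: 49.0
d [ 0.2734  0.101  -0.0033] turn 0.691 tilt 0.18 w 0.0213 F [-0.4  0.4 -2.3] j [ 0.42  0.67  0.02  1.51 -0.02  0.96  0.8 ] t 4.15
```

```bash
python3 -m inch '[[0,0.045,0.017,0,0.138],[0,0.09,0.034,0,0.276],[0,0.135,0.05,0,0.414],[0,0.18,0.067,0,0.55],[0,0.22,0.082,0,0.69]]'
python3 -m inch '[[0,0,0,0,0],[0,0,0,0,0],[0,0,0,0,0]]'
python3 go.py .5551 -.0175 .26 -.344
```

```text
time_s: 4.65
eef_pos: [0.5551, -0.0718, 0.2555]
orientation: [0.819, 0.574, -0.001, -0.002]
force: [1.6, 0.2, -2.2]
grip_width: 0.0215
gripper_force: 49.8
time_s: 4.95
eef_pos: [0.5558, -0.0763, 0.2564]
orientation: [0.818, 0.576, -0.001, -0.0]
force: [-0.2, 0.0, -2.0]
grip_width: 0.0215
gripper_force: 49.8
d [ 0.0551 -0.0205 -0.0037] turn -0.0001 tilt 0.14 w 0.0215 F [-0.2  0.  -2. ] j [-0.09  0.58  0.24  1.74 -0.18  0.84 -0.11] t 4.95
```

```bash
python3 -m inch '[[0,0.03,-0.011,0,0],[0,0.055,-0.0205,0.01,0],[0,0.055,-0.0205,0.02,0],[0,0.055,-0.0205,0.02,0],[0,0.055,-0.0205,0.02,0]]'
python3 -m inch '[[0,0,0,0,0],[0,0,0,0,0]]'
python3 go.py .5551 -.0175 .236 -.344
python3 - <<'E'
from h import *
import cv2
m=1e-3; j=[.5787,.0484,-.344]; s=robot.read_state()
z=s["eef_pos"][2]-.084
ims={}
for n,(x,y,w,h) in {"wrist":(200,60,200,300),"side":(270,150,130,200)}.items():
    C=robot.get_calibration(n); im=robot.capture(n)[:,:,::-1].copy(); k=600/h
    cv2.imwrite(f"pics/{n}2raw.png",im)
    A=np.array([[1,0,-x],[0,1,-y]])*k; im=cv2.warpAffine(im,A,(int(w*k),600),flags=cv2.INTER_CUBIC)
    def pl(P,q,col): cv2.polylines(im,[((proj(C,place(q,P))-[x,y])*k).round().astype(int)],True,col,1)
    pl(np.array([[-5.5,-26,120],[5.5,-26,120],[5.5,-114,120],[-5.5,-114,120]])*m,j,(0,255,0))
    pc=place(j,[[0,-.07,0]])[0]; q=[s["eef_pos"][0],s["eef_pos"][1],-.344]
    pl(np.array([[-3,-40,0],[3,-40,0],[3,40,0],[-3,40,0]])*m+[0,0,z],q,(0,255,255))
    pl(np.array([[0,-40,0],[0,40,0],[0,40,.085],[0,-40,.085]])*np.array([m,m,1])+[0,0,z],q,(255,255,0))
    ims[n]=im
cv2.imwrite("pics/w2.png",np.hstack(list(ims.values()))); print(np.hstack(list(ims.values())).shape)
E
```

```text
time_s: 5.45
eef_pos: [0.5556, -0.0187, 0.2372]
orientation: [0.818, 0.575, -0.001, 0.0]
force: [0.2, -0.2, -3.8]
grip_width: 0.021
gripper_force: 49.8
time_s: 5.65
eef_pos: [0.5561, -0.0174, 0.2377]
orientation: [0.818, 0.575, 0.0, 0.0]
force: [-0.4, 0.2, -2.1]
grip_width: 0.0217
gripper_force: 49.8
d [-0.0004 -0.0009  0.0017] turn -0.001 tilt 0.06 w 0.0217 F [-0.4  0.2 -2.1] j [-0.2   0.6   0.24  1.78 -0.19  0.78 -0.2 ] t 5.65
(600, 790, 3)
```

View pics/w2.png

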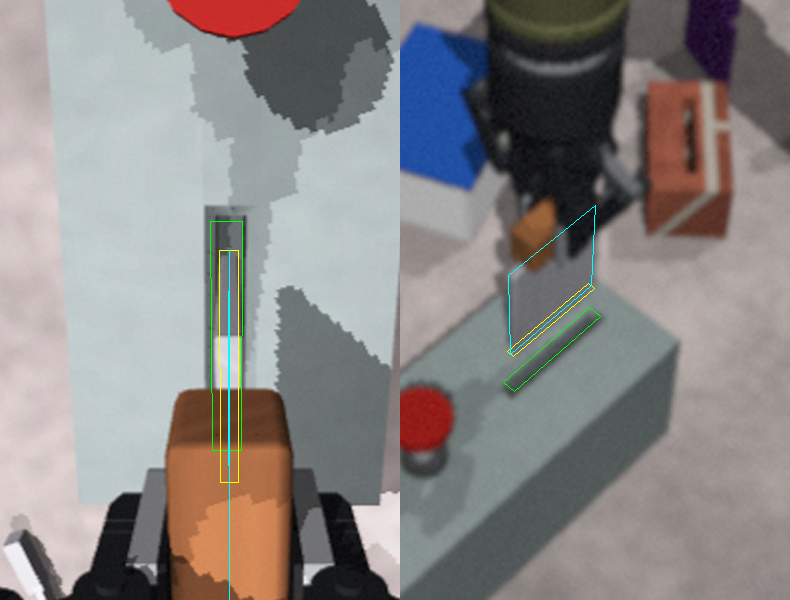

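In the wrist view the slot (dark, columns 212-246, top end row ~216) is within about 1 mm of the predicted outline across it and 2 mm along it, and the blade (cols 215-240) lines up; the side view agrees. Inserting, with a 1 mm shift along it.

```bash
python3 -m inch '[[0,0.001,0,0.015,0],[0,0.001,0,0.03,0],[0,0.001,0,0.04,0],[0,0.001,0,0.05,0],[0,0.001,0,0.05,0]]'
python3 go.py .5551 -.0175 .144 -.344
python3 -m inch '[[0,0,0,0.01,0],[0,0,0,0.02,0],[0,0,0,0.03,0],[0,0,0,0.038,0],[0,0,0,0.038,0]]'
python3 go.py .5551 -.0175 .144 -.344
```

```text
time_s: 6.25
eef_pos: [0.5556, -0.0151, 0.1862]
orientation: [0.817, 0.576, -0.001, -0.001]
force: [-0.9, -0.2, -2.9]
grip_width: 0.0214
gripper_force: 49.9
d [-0.0023  0.0004  0.0422] turn 0.0009 tilt 0.11 w 0.0214 F [-0.9 -0.2 -2.9] j [-0.18  0.67  0.21  1.84 -0.22  0.66 -0.19] t 6.25
time_s: 6.75
eef_pos: [0.5555, -0.0151, 0.1479]
orientation: [0.817, 0.576, -0.001, -0.001]
force: [-0.1, -0.4, -2.9]
grip_width: 0.0214
gripper_force: 49.9
d [-0.0024  0.0004  0.0039] turn 0.0009 tilt 0.11 w 0.0214 F [-0.1 -0.4 -2.9] j [-0.17  0.73  0.19  1.87 -0.23  0.57 -0.17] t 6.75
```

Going in freely. I'll push the last few mm down to the bottom.

```bash
python3 -m inch '[[0,0,0,0.003,0],[0,0,0,0.005,0],[0,0,0,0.006,0],[0,0,0,0.006,0]]'
python3 go.py .5551 -.0175 .144 -.344
```

```text
time_s: 7.15
eef_pos: [0.5563, -0.0152, 0.1439]
orientation: [0.817, 0.576, 0.0, 0.0]
force: [-0.6, -1.0, 2.7]
grip_width: 0.0214
gripper_force: 50.5
d [-0.0025 -0.0004 -0.0001] turn 0.0009 tilt 0.04 w 0.0214 F [-0.6 -1.   2.7] j [-0.17  0.73  0.19  1.87 -0.24  0.56 -0.17] t 7.15
```

Bottomed out (the vertical force changed sign from -2.9 to +2.7). Releasing and rising.

```bash
python3 -m inch '[[0.06,0,0,0,0],[0.06,0,0,0,0],[0.06,0,0,0,0],[0.06,0,0,0,0],[0.06,0,0,-0.02,0]]'
python3 -m inch '[[0.06,0,0,-0.03,0],[0.06,0,0,-0.06,0],[0.06,0,0,-0.09,0],[0.06,0,0,-0.1,0],[0.06,0,0,-0.1,0]]'
python3 go.py .5955 .0954 .26 -.344
python3 - <<'E'
from h import *
import cv2
m=1e-3; j=[.5787,.0484,-.344]; ims=[]
for n,(x,y,w,h) in {"wrist":(160,0,320,480),"side":(220,150,170,200)}.items():
    C=robot.get_calibration(n); im=robot.capture(n)[:,:,::-1].copy(); k=500/h
    A=np.array([[1,0,-x],[0,1,-y]])*k; im=cv2.warpAffine(im,A,(int(w*k),500),flags=cv2.INTER_CUBIC)
    def pl(P,col): cv2.polylines(im,[((proj(C,place(j,np.array(P)*m))-[x,y])*k).round().astype(int)],True,col,1)
    pl([[-11,-40,175],[11,-40,175],[11,-100,175],[-11,-100,175]],(0,255,0))
    pl([[22*np.cos(t),50+22*np.sin(t),170] for t in np.arange(0,6.28,.2)],(0,255,0))
    ims.append(im)
o=np.hstack(ims);cv2.imwrite("pics/w3.png",o[:,:800]); print(o.shape)
E
```

```text
time_s: 7.65
eef_pos: [0.5544, -0.0149, 0.1616]
orientation: [0.817, 0.576, -0.002, -0.002]
force: [-0.3, -0.2, 0.2]
grip_width: 0.0602
gripper_force: 0.0
time_s: 8.15
eef_pos: [0.557, -0.0152, 0.2644]
orientation: [0.817, 0.576, 0.001, 0.001]
force: [0.3, -0.2, 0.7]
grip_width: 0.0601
gripper_force: 0.0
d [ 0.1171 -0.0009  0.0046] turn 0.0011 tilt 0.18 w 0.0601 F [ 0.3 -0.2  0.7] j [-0.21  0.57  0.26  1.75 -0.18  0.85 -0.21] t 8.15
(500, 758, 3)
```

View pics/w3.png

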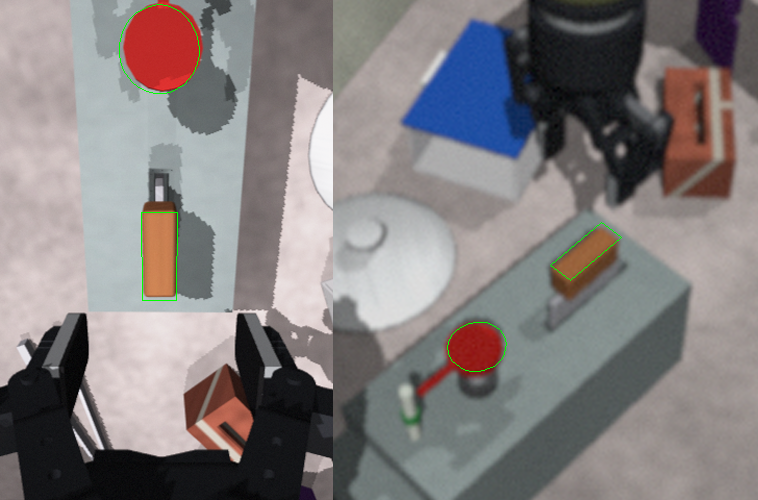

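The plate's grip sits on the predicted home outline (wrist view columns 142-177, rows 211-300; side view too), and the cap is where expected. I'll check the hand's clearance to the stove before pressing.

```bash
python3 -m inch '[[0,0,0,0,0],[0,0,0,0,0],[0,0,0,0,0]]' 
python3 go.py .5955 .0954 .21 -.344
python3 - <<'E'
from h import *
C=robot.get_calibration("wrist");c=-np.array(C["R"]).T@C["t"];s=robot.read_state()
print("cam in tool",(Ro.from_quat(s["orientation"]).as_matrix().T@(c-s["eef_pos"])).round(3))
E
```

```text
time_s: 8.55
eef_pos: [0.5557, -0.0152, 0.2624]
orientation: [0.817, 0.576, -0.001, -0.0]
force: [0.0, 0.6, -0.4]
grip_width: 0.0167
gripper_force: 0.0
d [0.1175 0.0004 0.0523] turn 0.001 tilt 0.1 w 0.0167 F [ 0.   0.6 -0.4] j [-0.21  0.57  0.26  1.75 -0.18  0.85 -0.21] t 8.55
cam in tool [ 0.083  0.    -0.142]
```

```bash
python3 -m inch '[[0,0.02,0,0,-0.15],[0,0.04,0,0,-0.3],[0,0.06,0,0,-0.45],[0,0.08,0,0,-0.6],[0,0.1,0,0,-0.75]]' 60
python3 -m inch '[[0,0,0,0,-0.15],[0,0,0,0,-0.15],[0,0,0,0,-0.15]]'
python3 go.py .5955 .0954 .175 0.556
```

```text
time_s: 9.05
eef_pos: [0.5898, 0.0797, 0.2629]
orientation: [0.547, 0.837, -0.0, -0.0]
force: [-0.6, 0.1, -0.9]
grip_width: 0.0003
gripper_force: 0.0
time_s: 9.35
eef_pos: [0.5896, 0.0783, 0.2629]
orientation: [0.487, 0.873, -0.0, -0.0]
force: [1.1, 0.4, -0.3]
grip_width: -0.0003
gripper_force: 0.0
d [0.0115 0.0141 0.0879] turn -0.0034 tilt 0.05 w -0.0003 F [ 1.1  0.4 -0.3] j [-0.21  0.61 -0.    1.63  0.    0.91  0.34] t 9.35
```

```bash
python3 -m inch '[[0,0.0115,0.014,0.03,0],[0,0.0115,0.014,0.06,0],[0,0.0115,0.014,0.08,0],[0,0.0115,0.014,0.088,0],[0,0.0115,0.014,0.088,0]]'
python3 go.py .5955 .0954 .152 0.556
python3 -m inch '[[0,0,0,0.005,0],[0,0,0,0.01,0],[0,0,0,0.015,0],[0,0,0,0.015,0],[0,0,0,0.015,0]]'
python3 go.py .5955 .0954 .152 0.556
```

```text
time_s: 9.85
eef_pos: [0.5949, 0.0954, 0.1744]
orientation: [0.487, 0.874, -0.001, -0.001]
force: [-0.2, 0.7, -0.2]
grip_width: -0.0002
gripper_force: 0.0
d [-0.0003  0.0005  0.0224] turn -0.0014 tilt 0.14 w -0.0002 F [-0.2  0.7 -0.2] j [-0.23  0.73 -0.01  1.7   0.01  0.72  0.31] t 9.85
time_s: 10.35
eef_pos: [0.5969, 0.0961, 0.1617]
orientation: [0.486, 0.874, 0.001, 0.001]
force: [-0.1, -1.2, 6.6]
grip_width: 0.0002
gripper_force: 3.2
d [ 0.0002 -0.0015  0.0097] turn 0.0003 tilt 0.19 w 0.0002 F [-0.1 -1.2  6.6] j [-0.23  0.75 -0.01  1.71  0.01  0.69  0.31] t 10.35
```

```bash
python3 -m inch '[[0,0,0,0.004,0],[0,0,0,0.008,0],[0,0,0,0.01,0],[0,0,0,0.01,0],[0,0,0,0.01,0]]'
python3 go.py .5955 .0954 .152 0.556
python3 - <<'E'
from h import *
import cv2
n,(x,y,w,h)="side",(220,220,100,75)
C=robot.get_calibration(n); im=robot.capture(n)[:,:,::-1].copy(); k=8
A=np.array([[1,0,-x],[0,1,-y]])*k; im=cv2.warpAffine(im,A,(w*k,h*k),flags=cv2.INTER_CUBIC)
print("post z=.146,.155 px",(proj(C,place([.5787,.0484,-.344],[[0,.115,.146],[0,.115,.155]]))-[x,y])*k)
cv2.imwrite("pics/w4.png",im)
E
```

```text
time_s: 10.85
eef_pos: [0.5969, 0.0961, 0.1523]
orientation: [0.486, 0.874, 0.001, 0.001]
force: [-1.7, -1.2, 10.5]
grip_width: -0.0001
gripper_force: 5.3
d [ 0.0002 -0.0016  0.0003] turn 0.0002 tilt 0.21 w -0.0001 F [-1.7 -1.2 10.5] j [-0.23  0.76 -0.01  1.71  0.01  0.67  0.31] t 10.85Traceback (most recent call last):
  File "<stdin>", line 5, in <module>
cv2.error: OpenCV(4.12.0) /io/opencv/modules/imgproc/src/imgwarp.cpp:2729: error: (-215:Assertion failed) (M0.type() == CV_32F || M0.type() == CV_64F) && M0.rows == 2 && M0.cols == 3 in function 'warpAffine'
```

```bash
for i in 1; do python3 -m inch '[[0,0,0,0,0],[0,0,0,0,0],[0,0,0,0,0],[0,0,0,0,0],[0,0,0,0,0]]'; done
python3 - <<'E'
from h import *
import cv2
x,y,w,h=220,220,100,75
C=robot.get_calibration("side"); im=robot.capture("side")[:,:,::-1].copy(); k=8
cv2.imwrite("pics/w4.png",cv2.resize(im[y:y+h,x:x+w],None,fx=k,fy=k,interpolation=cv2.INTER_CUBIC))
print("post z=.146,.155 px",((proj(C,place([.5787,.0484,-.344],[[0,.115,.146],[0,.115,.155]]))-[x,y])*k).round())
E
```

```text
time_s: 11.4
eef_pos: [0.5969, 0.0961, 0.1524]
orientation: [0.486, 0.874, 0.001, 0.001]
force: [-1.9, -1.8, 10.2]
grip_width: -0.0002
gripper_force: 5.3
post z=.146,.155 px [[263. 774.]
 [259. 755.]]
```

View pics/w4.png

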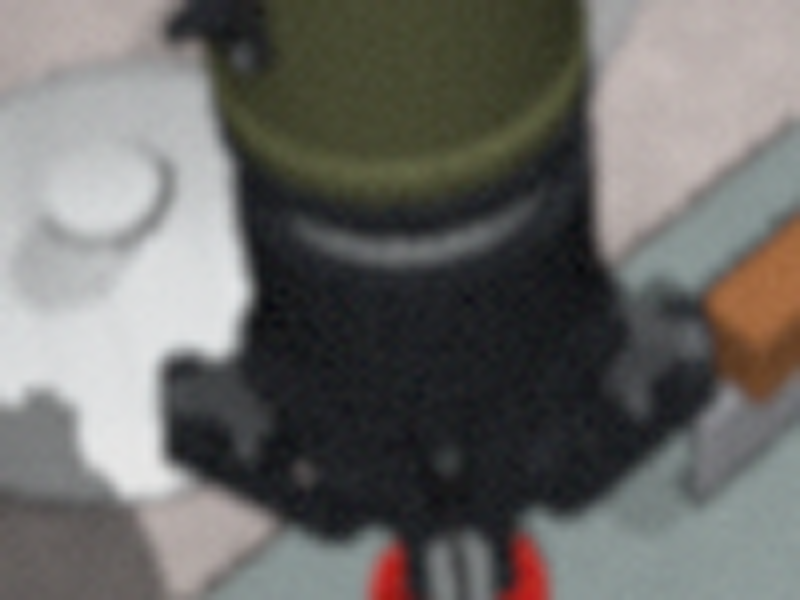

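The crop sits too high: the fingers are on the cap (its edge at 460,580 in the crop), but the pointer is out of frame. Looking lower.

```bash
python3 -m inch '[[0,0,0,0,0],[0,0,0,0,0],[0,0,0,0,0],[0,0,0,0,0],[0,0,0,0,0]]'
python3 - <<'E'
from h import *
import cv2
x,y,w,h=230,280,80,60
C=robot.get_calibration("side"); im=robot.capture("side")[:,:,::-1].copy(); k=10
cv2.imwrite("pics/w5.png",cv2.resize(im[y:y+h,x:x+w],None,fx=k,fy=k,interpolation=cv2.INTER_CUBIC))
j=[.5787,.0484,-.344]
f=lambda P:((proj(C,place(j,P))-[x,y])*k).round().tolist()
print("band",f([[0,.115,.146],[0,.115,.155]]),"pointer tip mid at travel 13.5,18,22.5",f([[0,.107,.155],[0,.107,.1505],[0,.107,.146]]))
print("cap centre top at 13.5,18,22.5",f([[-.022,.05,.170-t] for t in(.0135,.018,.0225)]))
E
```

```text
time_s: 11.95
eef_pos: [0.5969, 0.096, 0.1524]
orientation: [0.486, 0.874, 0.001, 0.001]
force: [-1.3, -0.2, 10.4]
grip_width: -0.0003
gripper_force: 5.3
band [[228.0, 367.0], [223.0, 344.0]] pointer tip mid at travel 13.5,18,22.5 [[256.0, 316.0], [258.0, 328.0], [261.0, 340.0]]
cap centre top at 13.5,18,22.5 [[559.0, 190.0], [560.0, 203.0], [561.0, 215.0]]
```

View pics/w5.png

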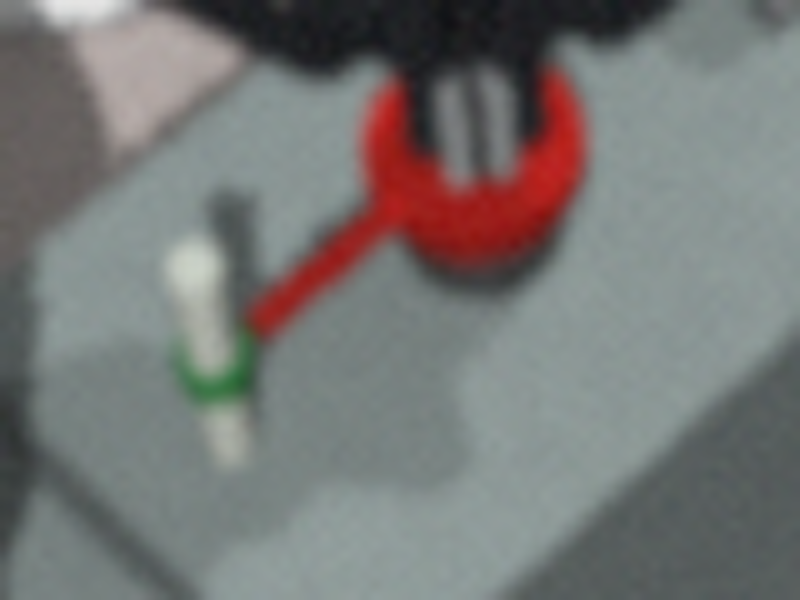

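The pointer tip is at about (258,322), level with the green band, between the 13.5 mm (316) and 18 mm (328) predictions. The force also suggests slightly short, so I'll press 1.5 mm more and hold.

```bash
python3 -m inch '[[0,0,0,0.0015,0],[0,0,0,0.0015,0],[0,0,0,0.0015,0],[0,0,0,0.0015,0],[0,0,0,0.0015,0]]'
for i in 1 2 3 4 5; do python3 -m inch '[[0,0,0,0,0],[0,0,0,0,0],[0,0,0,0,0],[0,0,0,0,0],[0,0,0,0,0]]' | egrep 'time|force|eef'; done
python3 -c "
from rig import robot
print(robot.close_job())"
```

```text
time_s: 12.5
eef_pos: [0.5969, 0.0961, 0.151]
orientation: [0.486, 0.874, 0.001, 0.001]
force: [-1.1, -0.9, 12.1]
grip_width: 0.0002
gripper_force: 5.6
time_s: 13.0
eef_pos: [0.5969, 0.0961, 0.151]
force: [-1.8, -0.3, 10.7]
gripper_force: 5.6
time_s: 13.5
eef_pos: [0.5969, 0.096, 0.151]
force: [-1.6, -1.3, 11.6]
gripper_force: 5.6
time_s: 14.0
eef_pos: [0.5969, 0.0961, 0.151]
force: [-2.1, -0.7, 11.3]
gripper_force: 5.6
time_s: 14.5
eef_pos: [0.5969, 0.0961, 0.151]
force: [-1.8, -0.9, 10.7]
gripper_force: 5.6
time_s: 15.0
eef_pos: [0.5969, 0.0961, 0.151]
force: [-1.5, -0.8, 11.1]
gripper_force: 5.6
the job is handed in; nothing more can be done
None
```

I handed the job in at about 15 s with the damper plate fully down in the slot and released, and the plunger held down at the green band for over two seconds (about 16–19 mm travel, 11 N); I saw no contact with the lid, tub or tongs, and no verdict was returned.

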